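# Tap a taper arbor home in the leaning test head

### The job

Set the taper-shank arbor from the rack into the taper collet of the leaning test head, shank first, and let go of it. Then, holding the tapping bar, drive arbor and collet in by tapping the arbor's head with the bar's foot, three or more firm separate taps, lifting the bar off between them, until the collet is fully home and locked; do not press it in with the gripper. Finally put the tapping bar back upright in its holder, foot down and fully in, and leave everything else where it is.

Things in the scene. Friction and masses are not known exactly. Their poses are not given: they have to be found in the camera images.
- arbor: Steel taper-shank arbor, 240 g, upright in either hole of the rack; the stouter, taller piece there, head 63 mm above the rack's top. Origin: centre of the shank's small end, z along its axis to the head. Round: shank 14 mm diameter at z=0 to 22 mm at z=40, collar 34 mm diameter z=40 to 48, plain body 18 mm diameter z=48 to 103, flat head
- arbor_head (a point): Centre of the arbor's flat head, z=103 mm in the arbor's frame, the face to be tapped
- mandrel: Bystander: parallel-shank steel mandrel in the other hole of the rack, collar 28 mm, stem 10 mm diameter, top 40 mm above the rack's top. Origin at the bottom centre of its shank, z up. Leave it alone
- rack: Fixed aluminium rack, 70 x 170 x 60 mm (its x, y, z), plate on two cheeks, with two 25 mm through holes at its y = -50 and +50 mm. Origin under its centre. A piece hangs by its collar, which lies on the rack's top 60 mm above the bench, so the arbor's origin is 20 mm above the bench
- testhead: Fixed test head: base plate 150 x 110 x 12 mm with a grey steel tube (58 mm outside, 70 mm long) that leans 30 degrees from vertical toward the head's own -x (roughly toward the robot). Origin under the centre of the base. The centre of the tube's upper face lies at x=-15, y=0, z=95.6 mm in its frame
- collet_mouth (a point): Centre of the upper rim of the steel taper collet in the tube; moves with the collet. z points out of the socket, 30 degrees from vertical, leaning to the test head's -x. Bore 22.8 mm diameter at the rim, 14.8 mm 40 mm deeper; rim 38 mm outside. Seated, the arbor's collar lies on this rim: its origin 40 mm below the mouth along z, its head 63 mm above
- collet (a joint): Travel of the collet into the tube in m: 0 at the start (rim 10 mm proud of the tube's face), 0.010 fully home and locked (rim flush with the tube's face; 0.0085 or more counts). It slides stiffly, needs about 9 N plus some more when pushed fast (120 N per m/s), and stays where it is driven
- bar: Tapping bar, round, brass with a white nylon foot, 110 mm long, 20 mm diameter (foot 22 mm, slightly tapered at the end), 250 g; stands upright in the holder. Origin at the centre of the foot's end face, z along the bar to its top
- bar_foot (a point): Centre of the foot's end face, the bar's origin: the end that taps
- holder: Fixed grey plastic block 80 x 80 x 45 mm with one upright blind hole, 26 mm wide and 35 mm deep, in the middle of its top. Origin under its centre; the bar stands on the hole's floor, 10 mm above the bench
- holder_hole0 (a point): Centre of the mouth of the holder's hole, 45 mm above the bench, z up
- tray: Bystander: loose aluminium gear tray 120 x 160 x 25 mm holding wheel1 and wheel2. Origin under its centre
- wheel1: Bystander: brass warning wheel, 40 mm, hub 10 mm high, lying in the tray
- wheel2: Bystander: brass warning wheel as wheel1, in the tray
- wheel3: Bystander: brass warning wheel as wheel1, on the bench between robot, rack and test head
- wheel4: Bystander: brass warning wheel as wheel1, on the bench beyond the rack
- cube: Bystander: clear acrylic pinion cube 30 mm, on the bench toward the robot from the test head
- brush: Bystander: stainless bench brush 190 x 30 x 18 mm lying beyond the rack
Things that resemble listed ones, but are neither listed nor needed, are in the scene too. Several things have the shape of the holder; the one meant has the colours described above.

How it is judged (in metres and radians):
On the way, in this order (a step that is already met when the one before it is completed fails the run):
1. the arbor's shank sits in the collet with its collar on the rim, let go, collet not yet driven (z of arbor in the frame of collet_mouth between -0.044 and -0.037 m and angle between the z axis of arbor and the z axis of collet_mouth, either way round below 0.07 rad and x of arbor in the frame of collet_mouth between -0.004 and 0.004 m and y of arbor in the frame of collet_mouth between -0.004 and 0.004 m and value of joint collet below 0.005 m and contact force between the fingers and arbor below 0.1 N and linear speed of arbor below 0.02 m/s), for 0.2 s.
2. first tap with the bar's foot on the arbor's head (contact force between bar and arbor above 3 N and distance between bar_foot and arbor_head below 0.014 m).
3. the bar, held, lifted off (contact force between bar and arbor below 0.1 N and distance between bar_foot and arbor_head above 0.004 m and contact force between the fingers and bar above 1 N), for 0.02 s.
4. second tap (all of step 2).
5. the bar, held, lifted off (all of step 3), for 0.02 s.
6. third tap (all of step 4).
At the end, for the whole second after the job is handed in: The collet is driven at least 8.5 of its 10 mm; the arbor sits in it within 4 mm of the axis, its collar within 3 mm of the rim, aligned within 4 degrees; the tapping bar stands at rest in the holder's hole, foot at least 30 mm deep and within 8 degrees of upright (z of arbor in the frame of collet_mouth between -0.044 and -0.037 m and angle between the z axis of arbor and the z axis of collet_mouth, either way round below 0.07 rad and x of arbor in the frame of collet_mouth between -0.004 and 0.004 m and y of arbor in the frame of collet_mouth between -0.004 and 0.004 m and value of joint collet above 0.0085 m and linear speed of each of arbor, bar below 0.02 m/s and z of bar in the frame of holder_hole0 below -0.03 m and horizontal distance between bar and holder_hole0 below 0.007 m and angle between bar's own z axis and vertical below 0.15 rad); the robot touches nothing.
It fails at once if the collet is pressed in (past half) by the gripper on the arbor (value of joint collet between 0.005 and 0.0085 m and contact force between the fingers and arbor above 3 N).
It fails at once if a bystander is moved by more than 20 mm (distance of any of mandrel, tray, wheel1, wheel2, wheel3, wheel4, cube, brush from where it was at the start of the episode above 0.02 m).
It also fails if it takes over 64 s, if anything falls off the work surface, if the arm or the gripper's body presses on something with over 40 N, if the wrist force passes 120 N, or if a joint passes its speed limit or range.

### The arm

A 6-joint arm with a two-finger parallel gripper is mounted at the origin on the work surface. World frame = base frame: x ahead of the robot, y to its left, z up, the work surface at z = 0. Lengths are in mm, angles in rad, forces in N, time in s.
With the tool pointing down it reaches from about 400 to 925 mm from the base axis. Payload 12.5 kg.
Tool frame: the origin (TCP) lies at the very end of the fingers, on their centre line; the grasp point (between the pads) lies 19 mm behind it; z points along the fingers, y is the line along which they close (so a half turn about z gives the same grasp; the last joint's range is limited). The gripper opens to 95 mm and grips with 3 to 60 N. Pads are 20 mm wide; open, the fingers measure 119 mm over their backs; the gripper's body (75 mm by 180 mm) begins 59 mm behind the grasp point.
Start: joints at [1.11, 0.491, 1.559, -0, 1.092, -0.106], TCP at [217.112, 586.099, 187.961] pointing down, gripper open.
Joint ranges: [-3.1, 3.1], [-0.84, 2.19], [0.05, 2.79], [-1.13, 4.28], [0.06, 2.93], [-2.69, 2.69]. Speed limits (rad/s): [2.22, 2.22, 2.79, 3.14, 3.14, 3.14].

### API

Orientations are given as [roll, pitch, yaw] about the fixed x, y, z axes, in that order (R = Rz(yaw) Ry(pitch) Rx(roll)).
In Python, from cell import state, imaging, env, spot_in, mark_of gives the robot as it stands. The module is installed in compiled form; this text tells all that it offers.
- The arm moves only by the tool step_arm, never from a script. Its argument "increments" is a list of rows, each an object with "slide": the shift along the tool's x, y, z in m, a list of three; "roll": the turn about the tool's z in rad. A call has 1 to 5 rows; each row is the pose to reach, as a shift and turn from the pose commanded when the call began, along the tool's axes at that moment; what a row does not reach only later rows make up. A row lasts 1/8 s, in which the tool goes at most 62.5 mm and 10.7 degrees, less where a joint would pass 70% of its speed; a pose out of reach is approached as far as the arm can. A call with a gripper value outside its range is refused whole. "fingers" is the opening, from 0 (shut) to 1 (fully open), set as the call begins (left out, the last holds). The fingers move at their own pace and stop on an object; the grip force is fixed at half the most. Time passes only in rows, so rows that repeat a pose let the fingers close. It gives the time, the measured TCP pose, the force, the opening and the grip force at its end, in the units of the state.
- state(): the state, without advancing time (a new reading comes with each control period).
- imaging.read_camera(name): name is "scene" or "top"; returns a dict with "color" (420x560x3 uint8, red, green, blue), "z_map" (420x560 float32, mm along the optical axis (not along the pixel's ray), 0 where there is no reading), "intrinsics" (3x3 intrinsics, pixels), "camera_from_world" (4x4, takes a point from world to camera coordinates). Camera axes: x right, y up, looking along -z (the intrinsics and any distortion apply to the point x, -y, -z); pixel columns grow to the right and rows downward; lengths in mm; the calibration is good to about 2 mm. A picture is of the moment at which its call begins.
- env.job_done(): hands the job in; it is judged then, once.
Trained networks look in the newest picture that a camera, given by its name, has taken for a name from the list of things; names that differ only in an ending like _2 or _b are one class to them, and where a whole thing is asked for, a point or a joint stands for the part that bears it (a point fixed in the world has none). Each returns a list of dicts, best first, with "confidence" (0 to 1); they miss things now and then, are a little off and sometimes report something else, mostly with a low value. They report only what shows in the picture. A call takes as long as a camera call. They do not tell look-alikes from the thing itself.
- spot_in(camera, target): "bbox" ([left, top, right, bottom] in pixels, round what is visible of it).
- mark_of(camera, target): "uv" ([column, row] in pixels: a listed point, or the origin of a listed thing).
The state is a dict: "t": time; "joints": joint angles; "qvel": joint speeds; "tau": joint torques, N m; "eef_pos": TCP position; "tcp_rot": TCP orientation; "ft_force": force on the tool from outside, world axes, zero at the start; "moment": the same for the moment, N m; "opening": opening from 0.0 (shut) to 1.0 (fully open); "grip_force": force on a finger pad.
Only numpy, scipy, OpenCV 4.12 (cv2) and the standard library are available. Lean on these libraries where they do the work, as an engineer would, in place of code of your own. Each camera call takes 0.05 s, during which the arm holds its last target. There are 200 camera calls.

## Working session

There is one attempt and no reset: what is moved stays moved. The work goes in short steps, Python scripts to look and compute and a tool call to move; the robot and the scene stay as the last step left them, time stands still between calls to the robot, and variables do not carry over. Pictures are saved under pics/ and viewed, at most 10 in all, crops included, and the job is handed in when it is done.

Besides the shell and the picture viewer there is one more tool, called after ">>>" by a JSON object that holds its "api" and its "payload", one argument or row to a line. step_arm: Moves the arm, as the interface text tells. Its arguments: {"type":"object","properties":{"increments":{"type":"array"},"fingers":{"type":"number"}},"required":["increments"]}

```bash
mkdir -p pics
cat > h.py <<'E'
import numpy as np, cv2
from cell import state, imaging, env, spot_in, mark_of
def cam(n):
    return imaging.read_camera(n)
def pix2w(d,u,v,z=None,depth=None):
    # ray through pixel; intersect plane z, or use depth
    K=d["intrinsics"];T=np.linalg.inv(d["camera_from_world"])
    r=np.array([(u-K[0,2])/K[0,0],-(v-K[1,2])/K[1,1],-1.])
    o=T[:3,3];w=T[:3,:3]@r
    s=(z-o[2])/w[2] if z is not None else depth
    return o+s*w
def w2pix(d,p):
    c=d["camera_from_world"]@np.append(p,1);K=d["intrinsics"]
    return np.array([K[0,0]*c[0]/-c[2]+K[0,2],K[1,1]*(-c[1])/-c[2]+K[1,2]])
def cloud(d):
    K=d["intrinsics"];T=np.linalg.inv(d["camera_from_world"]);D=d["z_map"]
    v,u=np.mgrid[:D.shape[0],:D.shape[1]]
    P=np.stack([(u-K[0,2])/K[0,0]*D,-(v-K[1,2])/K[1,1]*D,-D],-1)@T[:3,:3].T+T[:3,3]
    P[D==0]=np.nan
    return P
E
python3 - <<'E'
from h import *
np.set_printoptions(precision=1,suppress=True)
print(state())
for n in("scene","top"):
    d=cam(n);cv2.imwrite(f"pics/{n}0.png",d["color"][:,:,::-1]);np.savez(f"{n}0.npz",**d)
    print(n,d["intrinsics"].ravel(),np.linalg.inv(d["camera_from_world"])[:3].ravel())
    for t in["arbor","mandrel","rack","testhead","bar","holder"]:
        print(t,[(np.round(x["bbox"]),round(x["confidence"],2)) for x in spot_in(n,t)])
    for t in["arbor_head","collet_mouth","holder_hole0","testhead","rack"]:
        print(t,[(np.round(x["uv"],1),round(x["confidence"],2)) for x in mark_of(n,t)])
E
```

```text
{'t': 0.0, 'joints': array([ 1.1,  0.5,  1.6,  0. ,  1.1, -0.1]), 'qvel': array([-0., -0., -0., -0., -0., -0.]), 'tau': array([ -0. , -61.3, -25.8,   0.1,   0. ,  -0. ]), 'eef_pos': array([217. , 585.8, 187.4]), 'tcp_rot': array([-3.1, -0. ,  2.8]), 'ft_force': array([0.5, 0. , 0.3]), 'moment': array([ 0., -0.,  0.]), 'grip_force': 0.0, 'opening': 1.0023206835753662}
scene [448.    0.  280.4   0.  448.  212.2   0.    0.    1. ] [   0.5   -0.4    0.7 1310.     0.8    0.3   -0.4 -485.7   -0.     0.8
    0.5  661.8]
arbor [(array([371., 165., 385., 188.]), 0.46)]
mandrel [(array([348., 180., 362., 202.]), 0.63)]
rack [(array([335., 179., 392., 227.]), 0.75)]
testhead [(array([272., 208., 342., 268.]), 0.9)]
bar [(array([180., 229., 193., 267.]), 0.83)]
holder [(array([148., 214., 196., 252.]), 0.92), (array([162., 246., 214., 293.]), 0.91), (array([ 96., 250., 150., 297.]), 0.75), (array([ 84., 221., 133., 256.]), 0.58)]
arbor_head [(array([379.1, 161.9]), 0.49), (array([236.7, 312.7]), 0.47)]
collet_mouth [(array([304.9, 206.1]), 0.58), (array([187.6, 269.8]), 0.49)]
holder_hole0 [(arr
[... 671 characters left out ...]
3., 213., 240.]), 0.75), (array([373., 201., 386., 217.]), 0.33)]
testhead [(array([244., 170., 292., 224.]), 0.87)]
bar []
holder [(array([354., 244., 396., 281.]), 0.97), (array([405., 214., 447., 252.]), 0.92), (array([359., 195., 397., 228.]), 0.79), (array([410., 274., 447., 307.]), 0.71), (array([342., 126., 406., 172.]), 0.43)]
arbor_head [(array([153.1, 216.2]), 0.44)]
collet_mouth [(array([263.4, 198. ]), 0.5)]
holder_hole0 [(array([428.5, 232.3]), 0.97), (array([377.6, 211.2]), 0.92), (array([372.9, 264.3]), 0.8), (array([430.2, 288.8]), 0.55)]
testhead [(array([270.5, 195.6]), 0.64), (array([356.6, 151.2]), 0.51), (array([373.1, 151.9]), 0.42)]
rack [(array([181.6, 224.5]), 0.56)]
```

Run:
```python
import cv2
a=cv2.imread("pics/scene0.png");cv2.imwrite("pics/s1.png",cv2.resize(a[130:340,70:420],(800,480),interpolation=cv2.INTER_CUBIC))
a=cv2.imread("pics/top0.png");cv2.imwrite("pics/t1.png",cv2.resize(a[100:330,120:470],(800,526),interpolation=cv2.INTER_CUBIC))
```

```text
(no output)
```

View pics/s1.png

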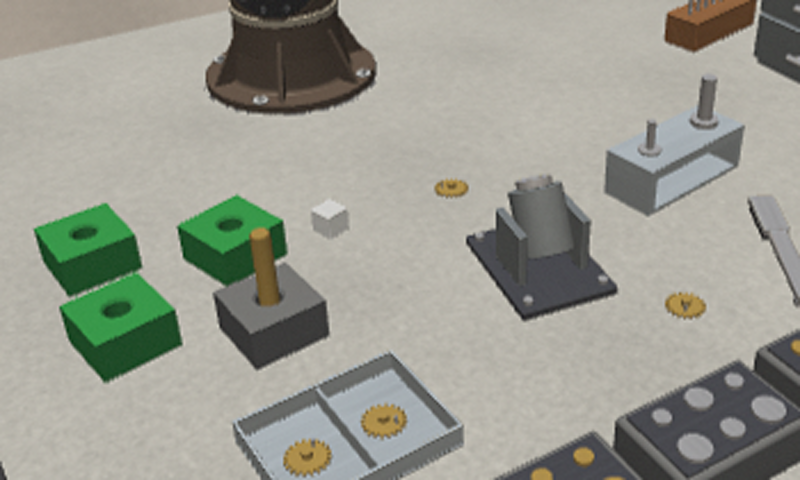

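View pics/t1.png

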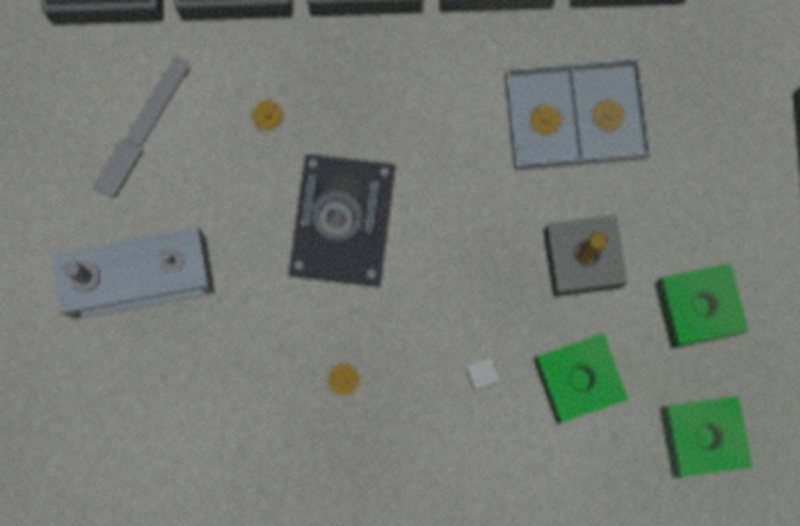

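The scene view shows four holder-shaped blocks at scene px (171,225), (120,264), (106,231) and (187,258). The first three are green. The grey one at (187,258), holding the brass bar, is the one meant. In the top view it is the block at (378,211), with crop centre (588,255). The arbor is the taller, stouter rack piece at scene (378,170) and top (153,216); the mandrel is the shorter piece at top (195,214). I can only slide and roll, so the tool stays vertical and the arbor has to pivot in the grip.

Run:
```python
from h import *
np.set_printoptions(precision=1,suppress=True)
D={n:dict(np.load(f"{n}0.npz")) for n in("scene","top")}
C={n:cloud(D[n]) for n in D}
def rect(n,c,r,z0,z1):
    P=C[n].reshape(-1,3);m=(np.hypot(P[:,0]-c[0],P[:,1]-c[1])<r)&(P[:,2]>z0)&(P[:,2]<z1);Q=P[m]
    return Q
def pw(n,u,v,z): return pix2w(D[n],u,v,z=z)
print("state",np.round(state()["eef_pos"],1),state()["tcp_rot"])
print("rack c",pw("top",178,221,60),"thead",pw("top",268,197,12),"holder",pw("top",378,211,45))
for nm,n,c,r,z0,z1 in[("racktop","top",pw("top",178,221,60),100,55,64),("racktop","scene",pw("top",178,221,60),100,55,64),
   ("base","top",pw("top",268,197,12),95,8,16),("base","scene",pw("top",268,197,12),95,8,16),
   ("holder","top",pw("top",378,211,45),60,40,49),("holder","scene",pw("top",378,211,45),60,40,49)]:
    Q=rect(n,c,r,z0,z1);print(nm,n,len(Q),"zmed",np.median(Q[:,2]),"std",Q[:,2].std(),cv2.minAreaRect(Q[:,:2].astype(np.float32)))
# upright cylinders
def circ(Q,R):
    from scipy.optimize import least_squares
    s=least_squares(lambda p:np.hypot(Q[:,0]-p[0],Q[:,1]-p[1])-R,Q[:,:2].mean(0)+[0.1,.1],loss="soft_l1");return s.x,np.sqrt(np.mean(s.fun**2))
for nm,c,z0,z1,R in[("arbor",pw("top",153,216,123),72,119,9),("bar",pw("scene",184,229,120),52,112,10),("mandrel",pw("top",194,212,100),72,97,5)]:
    for n in D:
        Q=rect(n,c,22,z0,z1); print(nm,n,c,len(Q),Q.mean(0) if len(Q) else "", circ(Q,R) if len(Q)>5 else "", "zmax",Q[:,2].max() if len(Q) else "")
for n in D:
    u=mark_of;
h=pw("top",153.1,216.2,123);print("arbor_head top",h, "scene", pw("scene",379.1,161.9,123))
print("mouth",pw("top",263.4,198,104.3),pw("scene",304.9,206.1,104.3),"base",pw("top",270.5,195.6,0),pw("scene",306.2,243.9,0))
Q=rect("top",pw("top",263.4,198,104.3),45,60,140);print("tube",len(Q));
Q=Q[Q[:,2]>85];print(len(Q),Q.mean(0),Q[:,2].max())
```

```text
state [217.1 586.1 188. ] [ 3.1 -0.   2.8]
rack c [514.1 273.3  60. ] thead [581.1  39.6  12. ] holder [ 528.  -249.1   45. ]
racktop top 1371 zmed 59.722920141450686 std 2.2074895216923784 ((524.760009765625, 277.8575439453125), (71.86302947998047, 171.68743896484375), 9.622945785522461)
racktop scene 738 zmed 58.534569930012424 std 1.5261953146539196 ((527.6991577148438, 274.9696960449219), (74.2372817993164, 172.43017578125), 8.980645179748535)
base top 1155 zmed 11.829718366443103 std 2.0314564992643396 ((585.5265502929688, 33.81024932861328), (145.90023803710938, 150.20928955078125), 81.027099609375)
base scene 961 zmed 10.836928259242995 std 1.4591513600935806 ((589.8092041015625, 31.481712341308594), (109.12024688720703, 153.34446716308594), 83.45683288574219)
holder top 734 zmed 44.66101217623941 std 2.209207137861871 ((531.382568359375, -245.87107849121094), (80.60736083984375, 81.37965393066406), 5.8570637702941895)
holder scene 754 zmed 43.96642255075761 std 1.4263005695297808 ((533.5939331054688, -248.16331481933594), (84.80400848388672, 81.02120971679688), 5.368298530578
[... 325 characters left out ...]
  82.4] (array([ 532.7, -247.7]), np.float64(1.065425521931665)) zmax 111.84159963829427
bar top [ 526.2 -242.8  120. ] 41 [ 525.5 -240.5   82.3] (array([ 531.7, -246. ]), np.float64(2.5791739193562018)) zmax 110.62402645476436
mandrel scene [529.2 223.9 100. ] 34 [536.7 224.6  84.8] (array([534.5, 227.3]), np.float64(1.5653334453837904)) zmax 96.30031555281278
mandrel top [529.2 223.9 100. ] 9 [530.  226.6  83.1] (array([528.5, 221.9]), np.float64(1.7820647613838685)) zmax 96.68878688575774
arbor_head top [517.3 321.7 123. ] scene [512.5 328.  123. ]
mouth [559.2  47.1 104.3] [568.1  43.7 104.3] base [587.3  33.2   0. ] [579.1  42.8   0. ]
tube 453
337 [574.7  37.2 100. ] 116.92935718336275
```

```bash
cat > th.py <<'E'
from h import *
from scipy.optimize import least_squares
np.set_printoptions(precision=2,suppress=True)
N=np.array([-.5,0,.8660254]);F=np.array([-15,0,95.6])
def box(q,c,h):
    d=abs(q-c)-h;return np.linalg.norm(np.maximum(d,0),axis=1)+np.minimum(d.max(1),0)
def cyl(q,top,r,L):
    w=q-(top-N*L/2);a=w@N;rr=np.linalg.norm(w-a[:,None]*N,axis=1)
    d=np.stack([rr-r,abs(a)-L/2],1);return np.linalg.norm(np.maximum(d,0),axis=1)+np.minimum(d.max(1),0)
def fit(P,out=10.,p0=(585,34,-.11)):
    P=P.reshape(-1,3);P=P[(np.hypot(P[:,0]-585,P[:,1]-35)<110)&(P[:,2]>6)&(P[:,2]<120)]
    def f(p):
        c,s=np.cos(p[2]),np.sin(p[2]);q=P-[p[0],p[1],p[3]];q=np.stack([c*q[:,0]+s*q[:,1],-s*q[:,0]+c*q[:,1],q[:,2]],1)
        return np.minimum(np.minimum(box(q,[0,0,6],[75,55,6]),cyl(q,F,29,70)),cyl(q,F+N*out,19,20))
    r=least_squares(f,[*p0,0],loss="cauchy",f_scale=1.5,x_scale=[1,1,.02,1]);p=r.x
    c,s=np.cos(p[2]),np.sin(p[2]);m=F+N*out
    return p,np.median(abs(f(p))),[p[0]+c*m[0],p[1]+s*m[0],p[3]+m[2]]
E
python3 - <<'E'
from th import *
A=[]
for n in("scene","top"):
    d=dict(np.load(f"{n}0.npz"));c=cloud(d);A.append(c.reshape(-1,3));print(n,*fit(c))
print("both",*fit(np.vstack(A)))
s=state();print(s["tcp_rot"],s["eef_pos"])
from scipy.spatial.transform import Rotation as R
print(R.from_euler("xyz",s["tcp_rot"]).as_matrix())
E
```

```text
scene [588.23  34.24  -0.15  -1.14] 1.267385452950009 [np.float64(568.4487863744756), np.float64(37.17819531579797), np.float64(103.12155387440065)]
top [586.66  36.15  -0.14   0.06] 1.9485748048646663 [np.float64(566.8635134114257), np.float64(38.976988822105334), np.float64(104.32291815149279)]
both [587.52  34.74  -0.15  -0.6 ] 1.6274643480483022 [np.float64(567.736367313017), np.float64(37.63811051193446), np.float64(103.6560212305757)]
[ 3.14 -0.    2.79] [217.13 586.11 188.  ]
[[-0.94  0.35  0.  ]
 [ 0.35  0.94  0.  ]
 [ 0.    0.   -1.  ]]
```

```bash
cat > mv.py <<'E'
from h import *
from scipy.spatial.transform import Rotation as R
def mv(p,yaw=None,s=None):
    s=s or state();M=R.from_euler("xyz",s["tcp_rot"]).as_matrix()
    sl=M.T@(np.array(p)-s["eef_pos"])/1000
    print("slide",np.round(sl,4),"roll",None if yaw is None else round(float(s["tcp_rot"][2]-yaw),4),"at",np.round(s["eef_pos"],1),np.round(s["tcp_rot"],3),"F",np.round(s["ft_force"],1),"t",s["t"])
E
python3 -c "
from mv import *
mv([518,326,188],3.0016)"
```

```text
slide [-0.3725 -0.1394 -0.    ] roll -0.2148 at [217.1 586.1 188. ] [ 3.141 -0.     2.787] F [-0.2 -1.3 -0.3] t 1.2
```

>>> {"api": "step_arm", "payload": {
  "increments": [
    {"slide":[-0.058,-0.022,0],"roll":-0.1},
    {"slide":[-0.116,-0.044,0],"roll":-0.215},
    {"slide":[-0.174,-0.065,0],"roll":-0.215},
    {"slide":[-0.232,-0.087,0],"roll":-0.215},
    {"slide":[-0.29,-0.109,0],"roll":-0.215}
  ],
  "fingers": 1.0
}}

```text
t: 1.82
eef_pos: [452.6, 381.7, 188.2]
tcp_rot: [3.141, 0.0, 3.002]
ft_force: [0.0, -0.0, 0.5]
opening: 1.0
grip_force: 0.0
```

```bash
python3 -c "
from mv import *
mv([518,326,188],3.0016);mv([518,326,86],3.0016)"
```

```text
slide [-0.0725 -0.046   0.0002] roll 0.0003 at [452.6 381.7 188.2] [3.141 0.    3.002] F [ 0.  -0.   0.5] t 1.825
slide [-0.0725 -0.0461  0.1022] roll 0.0003 at [452.6 381.7 188.2] [3.141 0.    3.002] F [ 0.  -0.   0.5] t 1.825
```

>>> {"api": "step_arm", "payload": {
  "increments": [
    {"slide":[-0.05,-0.03,0],"roll":0},
    {"slide":[-0.0725,-0.046,0],"roll":0},
    {"slide":[-0.0725,-0.046,0.05],"roll":0},
    {"slide":[-0.0725,-0.046,0.103],"roll":0},
    {"slide":[-0.0725,-0.046,0.103],"roll":0}
  ]
}}

```text
t: 2.45
eef_pos: [515.0, 326.6, 82.1]
tcp_rot: [-3.138, -0.005, 3.002]
ft_force: [-0.4, -0.1, 0.9]
opening: 1.0
grip_force: 0.0
```

>>> {"api": "step_arm", "payload": {
  "increments": [
    {"slide":[0,0,0],"roll":0},
    {"slide":[0,0,0],"roll":0},
    {"slide":[0,0,0],"roll":0},
    {"slide":[0,0,0],"roll":0},
    {"slide":[0,0,0],"roll":0}
  ],
  "fingers": 0.0
}}

```text
t: 3.08
eef_pos: [516.6, 327.5, 85.2]
tcp_rot: [3.141, 0.0, 3.002]
ft_force: [-0.1, -0.6, 0.2]
opening: 0.53
grip_force: 0.0
```

>>> {"api": "step_arm", "payload": {
  "increments": [
    {"slide":[0,0,0],"roll":0},
    {"slide":[0,0,0],"roll":0},
    {"slide":[0,0,0],"roll":0},
    {"slide":[0,0,0],"roll":0},
    {"slide":[0,0,0],"roll":0}
  ],
  "fingers": 0.0
}}

```text
t: 3.7
eef_pos: [516.5, 327.4, 84.9]
tcp_rot: [-3.141, -0.0, 3.002]
ft_force: [0.2, -0.2, 0.7]
opening: 0.173
grip_force: 30.0
```

Run:
```python
from th import *; from mv import *
s=state();print(s["eef_pos"],s["opening"],s["grip_force"],s["ft_force"],s["joints"])
```

```text
[516.54 327.41  84.89] 0.17319881620373975 29.993154108524323 [ 0.24 -0.22  0.67] [ 0.46  0.59  1.7  -0.    0.86 -0.97]
```

>>> {"api": "step_arm", "payload": {
  "increments": [
    {"slide":[0,0,-0.04],"roll":0},
    {"slide":[0,0,-0.09],"roll":0},
    {"slide":[0,0,-0.12],"roll":0},
    {"slide":[0,0,-0.12],"roll":0}
  ]
}}

```text
t: 4.2
eef_pos: [517.1, 327.8, 206.7]
tcp_rot: [3.139, 0.003, 3.002]
ft_force: [-0.4, -0.2, -3.1]
opening: 0.168
grip_force: 30.0
```

```bash
python3 -c "
from mv import *
mv([567.5,38,205],3.0016);mv([590,100,205],3.0016);print(state()['grip_force'])"
```

```text
slide [-0.0902 -0.28    0.0013] roll 0.0002 at [517.1 327.8 206.7] [3.139e+00 3.000e-03 3.002e+00] F [-0.4 -0.2 -3.1] t 4.2
slide [-0.1039 -0.2155  0.0015] roll 0.0002 at [517.1 327.8 206.7] [3.139e+00 3.000e-03 3.002e+00] F [-0.4 -0.2 -3.1] t 4.2
29.98393803834915
```

>>> {"api": "step_arm", "payload": {
  "increments": [
    {"slide":[-0.018,-0.056,0],"roll":0},
    {"slide":[-0.036,-0.112,0],"roll":0},
    {"slide":[-0.054,-0.168,0],"roll":0},
    {"slide":[-0.072,-0.224,0],"roll":0},
    {"slide":[-0.09,-0.28,0],"roll":0}
  ]
}}

```text
t: 4.82
eef_pos: [566.1, 35.9, 203.0]
tcp_rot: [-3.142, -0.003, 3.002]
ft_force: [1.6, 0.2, -2.7]
opening: 0.176
grip_force: 30.0
```

>>> {"api": "step_arm", "payload": {
  "increments": [
    {"slide":[0,0,0],"roll":0},
    {"slide":[0,0,0],"roll":0}
  ]
}}

```text
t: 5.08
eef_pos: [566.1, 37.7, 203.4]
tcp_rot: [3.141, -0.002, 3.001]
ft_force: [-0.1, -1.1, -2.1]
opening: 0.174
grip_force: 30.0
```

Run:
```python
from th import *; from mv import *
mv([567.5,38,205],3.0016)
d=cam("scene");np.savez("scene1.npz",**d);P=cloud(d)
e=state()["eef_pos"]
print("mouth marks",[(np.round(x["uv"],1),x["confidence"]) for x in mark_of("scene","collet_mouth")],"pred",w2pix(d,[567.5,38,104]))
print("arbor",[(np.round(x["uv"],1),x["confidence"]) for x in mark_of("scene","arbor")],"pred",w2pix(d,[e[0],e[1],e[2]-64.9]))
print("fit",*fit(P))
Q=P.reshape(-1,3);Q=Q[np.hypot(Q[:,0]-e[0],Q[:,1]-e[1])<30]
from scipy.optimize import least_squares as L
B=Q[(Q[:,2]>e[2]-75)&(Q[:,2]<e[2]-18)];print(len(B),B.min(0),B.max(0))
r=lambda z:np.where(z<40,7+.1*z,np.where(z<48,17,9))
f=lambda p:np.hypot(B[:,0]-p[0]-p[2]*(B[:,2]-e[2]),B[:,1]-p[1]-p[3]*(B[:,2]-e[2]))-r(B[:,2]-e[2]+p[4])
s=L(f,[e[0],e[1],0,0,64.9],loss="cauchy");print(s.x-[e[0],e[1],0,0,0],np.median(abs(s.fun)))
u=w2pix(d,[567,38,140]).astype(int);c=d["color"][u[1]-60:u[1]+60,u[0]-75:u[0]+75,::-1];cv2.imwrite("pics/a1.png",cv2.resize(c,(750,600),interpolation=cv2.INTER_CUBIC))
```

```text
slide [-0.  0. -0.] roll -0.0006 at [566.1  37.7 203.4] [ 3.14 -0.    3.  ] F [-0.1 -1.1 -2.1] t 5.075
mouth marks [(array([304.4, 206.2]), 0.41), (array([190.7, 269.2]), 0.19)] pred [302.78 206.77]
arbor [(array([301.6, 196.8]), 0.81)] pred [302.87 193.75]
fit [588.21  34.31  -0.15  -1.14] 1.2921849658241698 [np.float64(568.4202324315487), np.float64(37.227059111083555), np.float64(103.11996688314156)]
170 [553.62  18.98 136.45] [586.88  52.68 185.77]
[ 1.33 -0.96 -0.    0.03 66.15] 1.034635771254623
```

View pics/a1.png

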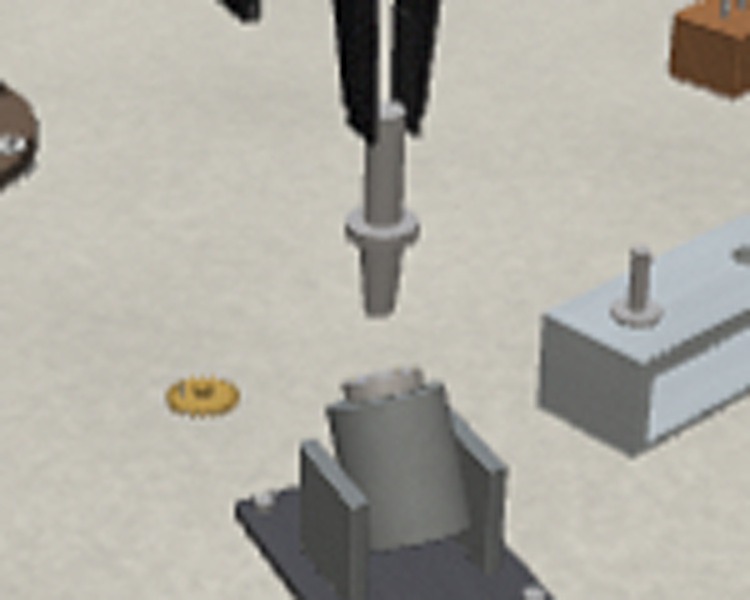

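>>> {"api": "step_arm", "payload": {
  "increments": [
    {"slide":[-0.001,0.0005,0.02],"roll":0},
    {"slide":[-0.001,0.0005,0.032],"roll":0},
    {"slide":[-0.001,0.0005,0.0405],"roll":0},
    {"slide":[-0.001,0.0005,0.0405],"roll":0}
  ]
}}

```text
t: 5.72
eef_pos: [567.5, 38.3, 164.0]
tcp_rot: [-3.142, -0.001, 3.002]
ft_force: [-0.1, 0.4, -2.6]
opening: 0.172
grip_force: 30.0
```

>>> {"api": "step_arm", "payload": {
  "increments": [
    {"slide":[0.004,0,0.002],"roll":0},
    {"slide":[0.009,0,0.003],"roll":0},
    {"slide":[0.014,0,0.004],"roll":0},
    {"slide":[0.014,0,0.004],"roll":0}
  ]
}}

```text
t: 6.22
eef_pos: [553.7, 40.0, 160.8]
tcp_rot: [3.141, 0.001, 3.002]
ft_force: [0.6, -0.4, -0.4]
opening: 0.173
grip_force: 30.0
```

>>> {"api": "step_arm", "payload": {
  "increments": [
    {"slide":[0.005,0,0.001],"roll":0},
    {"slide":[0.01,0,0.002],"roll":0},
    {"slide":[0.014,0,0.0035],"roll":0},
    {"slide":[0.014,0,0.0035],"roll":0}
  ]
}}

```text
t: 6.72
eef_pos: [539.6, 42.0, 156.8]
tcp_rot: [3.142, -0.0, 3.002]
ft_force: [1.9, -0.3, -1.4]
opening: 0.174
grip_force: 30.0
```

Run:
```python
from th import *; from mv import *
s=state();print(s["eef_pos"],s["ft_force"])
d=cam("scene")
u=w2pix(d,[560,38,140]).astype(int);c=d["color"][u[1]-60:u[1]+60,u[0]-75:u[0]+75,::-1];cv2.imwrite("pics/a2.png",cv2.resize(c,(750,600),interpolation=cv2.INTER_CUBIC))
```

```text
[539.63  42.01 156.8 ] [ 1.89 -0.32 -1.44]
```

View pics/a2.png

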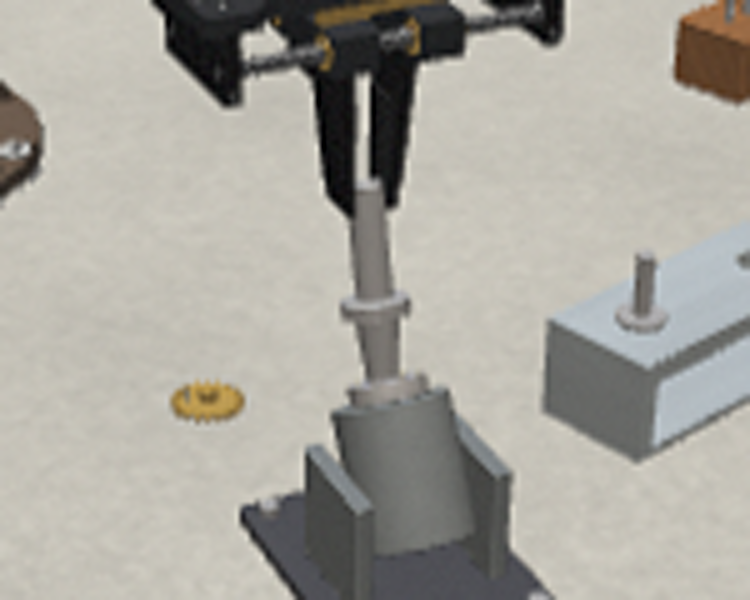

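>>> {"api": "step_arm", "payload": {
  "increments": [
    {"slide":[0.006,0,0.0015],"roll":0},
    {"slide":[0.0117,0,0.003],"roll":0},
    {"slide":[0.0092,0,0.0073],"roll":0},
    {"slide":[0.0067,0,0.0117],"roll":0},
    {"slide":[0.0042,0,0.016],"roll":0}
  ]
}}

```text
t: 7.4
eef_pos: [536.2, 42.5, 140.5]
tcp_rot: [3.142, -0.0, 3.002]
ft_force: [1.4, -0.2, -0.2]
opening: 0.173
grip_force: 30.0
```

>>> {"api": "step_arm", "payload": {
  "increments": [
    {"slide":[-0.0025,0,0.0043],"roll":0},
    {"slide":[-0.005,0,0.0087],"roll":0},
    {"slide":[-0.0065,0,0.0113],"roll":0},
    {"slide":[-0.0075,0,0.013],"roll":0},
    {"slide":[-0.0075,0,0.013],"roll":0}
  ]
}}

```text
t: 8.02
eef_pos: [542.7, 41.6, 127.8]
tcp_rot: [-3.142, -0.001, 3.002]
ft_force: [-2.2, 0.4, 2.9]
opening: 0.176
grip_force: 30.0
```

```bash
python3 -c "
from mv import *
mv([546.3,41.2,125]);mv([545.3,41.3,123.4])"
```

```text
slide [-0.0036  0.0001  0.0027] roll None at [542.7  41.6 127.8] [-3.142e+00 -1.000e-03  3.002e+00] F [-2.2  0.4  2.9] t 8.025
slide [-0.0026  0.0001  0.0043] roll None at [542.7  41.6 127.8] [-3.142e+00 -1.000e-03  3.002e+00] F [-2.2  0.4  2.9] t 8.025
```

>>> {"api": "step_arm", "payload": {
  "increments": [
    {"slide":[0,0,0],"roll":0},
    {"slide":[0,0,0],"roll":0},
    {"slide":[0,0,0],"roll":0},
    {"slide":[0,0,0],"roll":0}
  ],
  "fingers": 0.45
}}

```text
t: 8.52
eef_pos: [543.3, 41.5, 127.9]
tcp_rot: [3.142, 0.0, 3.002]
ft_force: [-0.6, -1.0, 0.0]
opening: 0.444
grip_force: 0.0
```

Run:
```python
from th import *; from mv import *
s=state();print(s["eef_pos"],s["ft_force"],s["opening"])
d=cam("scene");P=cloud(d);np.savez("scene2.npz",**d)
for o in(10,8,6,4):
    p,m,M=fit(P,o);print(o,p,m,M)
u=w2pix(d,[560,38,130]).astype(int);c=d["color"][u[1]-40:u[1]+40,u[0]-50:u[0]+50,::-1];cv2.imwrite("pics/a3.png",cv2.resize(c,(750,600),interpolation=cv2.INTER_CUBIC))
```

```text
[543.34  41.46 127.9 ] [-0.56 -0.97  0.02] 0.44361892078965554
10 [587.88  34.32  -0.15  -1.1 ] 1.3239752801923217 [np.float64(568.088967994402), np.float64(37.22081713670617), np.float64(103.15713023864564)]
8 [587.87  34.3   -0.15  -1.09] 1.32562304189452 [np.float64(569.0669385309301), np.float64(37.06137743590741), np.float64(101.43840075905739)]
6 [587.87  34.29  -0.15  -1.08] 1.321680485503407 [np.float64(570.0594502945993), np.float64(36.895512758126216), np.float64(99.71147031416696)]
4 [587.85  34.28  -0.15  -1.06] 1.335997974968958 [np.float64(571.028036824444), np.float64(36.739237884792935), np.float64(98.0043880722328)]
```

View pics/a3.png

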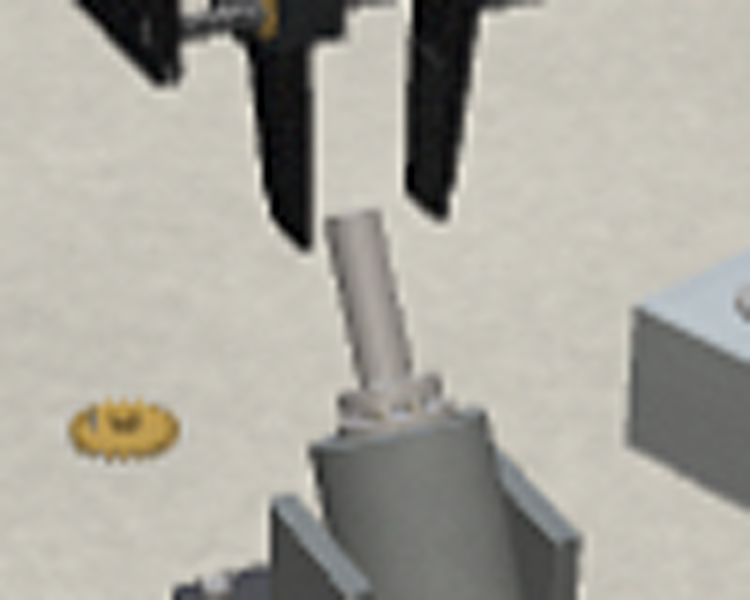

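```bash
cat > ar.py <<'E'
from th import *
def cy(w,a,z0,z1,r):
    z=w@a;rr=np.linalg.norm(w-z[:,None]*a,axis=1);d=np.stack([rr-r,abs(z-(z0+z1)/2)-(z1-z0)/2],1)
    return np.linalg.norm(np.maximum(d,0),axis=1)+np.minimum(d.max(1),0)
def arfit(P,b=None,dz=-1.1):
    # arbor + collet + tube model; head pose fixed from scene fit; returns seat height (arbor n - (-40)), collet drive d
    b=b if b is not None else [588.1,34.3,-.145,dz]
    P=P.reshape(-1,3);c,s=np.cos(b[2]),np.sin(b[2]);q=P-[b[0],b[1],b[3]]
    q=np.stack([c*q[:,0]+s*q[:,1],-s*q[:,0]+c*q[:,1],q[:,2]],1)-F
    z=q@N;rr=np.linalg.norm(q-z[:,None]*N,axis=1);q=q[(z>-15)&(z<85)&(rr<33)]
    q=q[~((q@N>35)&(abs(q[:,1])>13))]
    T=np.array([.866,0,.5]);Y=np.array([0,1.,0])
    def f(p):
        a=N+p[2]*T+p[3]*Y;a/=np.linalg.norm(a);w=q-(p[0]*T+p[1]*Y)-N*(p[4]) # w origin: collar underside
        return np.minimum.reduce([cy(w,a,8,63,9),cy(w,a,0,8,17),cy(q-N*0,N,-20,p[5],19),cy(q,N,-40,0,29)])
    best=min((least_squares(f,[0,0,0,0,h0,h0-.5],loss="cauchy",f_scale=1.) for h0 in(1,4,7,10,13)),key=lambda r:r.cost)
    return best.x,np.median(abs(best.fun)),len(q),best.cost
E
python3 - <<'E'
from ar import *
d=dict(np.load("scene2.npz"));print(arfit(cloud(d)))
t=cam("top");np.savez("top2.npz",**t);print(arfit(cloud(t),[586.7,36,-.14,0]))
print([(np.round(x["uv"],1),x["confidence"]) for x in mark_of("top","arbor_head")])
c0=[535.9,42.6,158.9]
for n,im in(("s",d),("t",t)):
    print(n,w2pix(im,c0))
E
```

```text
(array([-0.97,  0.14, -0.02, -0.  ,  6.05,  4.69]), np.float64(0.7648645384860719), 434, np.float64(160.52688012004842))
(array([0. , 0. , 0. , 0. , 1. , 0.5]), np.float64(nan), 0, np.float64(0.0))
[]
s [297.27 180.57]
t [264.16 202.78]
  return _methods._mean(a, axis=axis, dtype=dtype,
  ret = ret.dtype.type(ret / rcount)
```

Run:
```python
from ar import *
d=dict(np.load("scene2.npz"));u=w2pix(d,[560,38,130]).astype(int)
for b in([588.1,34.3,-.145,-1.1],):
  for dd in(0,2,4,6):
    s=F+N*(10-dd)
    out=[]
    for h in(63,8,0):
        m=F+N*(10-dd+h);c,si=np.cos(b[2]),np.sin(b[2]);w=[b[0]+c*m[0],b[1]+si*m[0],b[3]+m[2]]
        out.append(np.round((w2pix(d,w)-u+[50,40])*7.5))
    print(dd,out)
for f in("scene0","scene1"):
    P=cloud(dict(np.load(f+".npz"))).reshape(-1,3)
    b=[588.1,34.3,-.145,-1.1];c,s=np.cos(b[2]),np.sin(b[2]);q=P-[b[0],b[1],b[3]]
    q=np.stack([c*q[:,0]+s*q[:,1],-s*q[:,0]+c*q[:,1],q[:,2]],1)-F
    z=q@N;rr=np.linalg.norm(q-z[:,None]*N,axis=1)
    k=(rr<18)&(rr>12)&(z>0)&(z<25);print(f,"rim z",np.median(z[k]),k.sum(),"face",np.median(z[(rr>21)&(rr<28)&(abs(z)<6)]))
P=cloud(d).reshape(-1,3);q=P-[b[0],b[1],b[3]];q=np.stack([c*q[:,0]+s*q[:,1],-s*q[:,0]+c*q[:,1],q[:,2]],1)-F
z=q@N;rr=np.linalg.norm(q-z[:,None]*N,axis=1)
k=(rr<16)&(rr>11)&(z>0)&(z<30);print("collar top",np.sort(z[k]).round(1));k=(rr<7)&(z>50);print("head",np.sort(z[k]).round(1))
```

```text
0 [array([347., 197.]), array([382., 368.]), array([388., 392.])]
2 [array([348., 204.]), array([384., 374.]), array([389., 399.])]
4 [array([350., 210.]), array([385., 380.]), array([390., 405.])]
6 [array([351., 216.]), array([386., 386.]), array([392., 411.])]
scene0 rim z 8.23302227067979 23 face -0.5238244275124344
scene1 rim z 7.3910978838703025 26 face -0.444049438747937
collar top [ 1.   1.6  3.4  3.8  4.9  5.1  5.2  5.8  5.8  6.2  7.3  7.6  8.4  8.7
  8.8  8.9  9.1  9.4  9.8 10.2 10.2 10.6 11.4 11.7 11.8 11.8 12.2 12.4
 12.6 12.9 13.5 13.8 14.  14.1 14.1 14.3 14.3 14.7]
head [50.8 52.2 55.5 55.8 55.9 56.8 57.3 58.7 59.2 60.1 60.9 62.4 63.2 63.7
 65.5 66.1 67.  67.8 68.3]
```

>>> {"api": "step_arm", "payload": {
  "increments": [
    {"slide":[0,0,-0.03],"roll":0},
    {"slide":[0,0,-0.07],"roll":0.1},
    {"slide":[0,-0.04,-0.072],"roll":0.28},
    {"slide":[0,-0.1,-0.072],"roll":0.46},
    {"slide":[0,-0.16,-0.072],"roll":0.64}
  ],
  "fingers": 0.6
}}

```text
t: 9.3
eef_pos: [520.7, -118.4, 200.2]
tcp_rot: [3.141, 0.001, 2.357]
ft_force: [0.3, -0.2, 0.6]
opening: 0.599
grip_force: 0.0
```

Run:
```python
from ar import *; from mv import *
mv([532,-247.3,198],1.431)
t=cam("top");np.savez("top3.npz",**t);p,_,_=fit(cloud(t));print(p);print("top",arfit(cloud(t),p))
print([(np.round(x["uv"],1),x["confidence"]) for x in mark_of("top","arbor_head")])
t=cam("scene");np.savez("scene3.npz",**t);p,_,_=fit(cloud(t));print(p);print("scene",arfit(cloud(t)))
m=mark_of("scene","arbor_head")
print([(np.round(x["uv"],1),x["confidence"]) for x in m],"pred d=0,3,6",[w2pix(t,np.array([536.3,41.9,157.8])+k*np.array([.495,-.07,-.866])) for k in (0,3,6)])
```

```text
slide [-0.1  -0.08  0.  ] roll 0.9259 at [ 520.7 -118.4  200.2] [3.14 0.   2.36] F [ 0.3 -0.2  0.6] t 9.3
[586.47  36.31  -0.16   0.22]
top (array([-0.82, -0.95, -0.03,  0.01,  5.98,  5.06]), np.float64(0.8966068906736293), 422, np.float64(199.4843470673348))
[(array([266.8, 189.7]), 0.7), (array([262.8, 204.5]), 0.69)]
[588.17  34.34  -0.15  -1.13]
scene (array([-0.84, -0.09, -0.03,  0.01,  5.93,  4.96]), np.float64(0.7836705541337992), 438, np.float64(158.10772297970325))
[(array([297. , 183.7]), 0.65)] pred d=0,3,6 [array([297.11, 181.12]), array([297.37, 182.37]), array([297.64, 183.61])]
```

>>> {"api": "step_arm", "payload": {
  "increments": [
    {"slide":[-0.03,-0.024,0],"roll":0.18},
    {"slide":[-0.06,-0.048,0],"roll":0.36},
    {"slide":[-0.09,-0.072,0],"roll":0.54},
    {"slide":[-0.1,-0.08,0],"roll":0.72},
    {"slide":[-0.1,-0.08,0],"roll":0.9}
  ]
}}

```text
t: 10.12
eef_pos: [536.3, -243.7, 199.6]
tcp_rot: [-3.141, -0.0, 1.458]
ft_force: [-0.1, 0.2, 0.7]
opening: 0.599
grip_force: 0.0
```

Run:
```python
from mv import *
mv([532,-247.3,200],1.431);mv([532,-247.3,53],1.431)
```

```text
slide [-0.0041 -0.0039 -0.0004] roll 0.0267 at [ 536.3 -243.7  199.6] [-3.141 -0.     1.458] F [-0.1  0.2  0.7] t 10.125
slide [-0.0042 -0.0039  0.1466] roll 0.0267 at [ 536.3 -243.7  199.6] [-3.141 -0.     1.458] F [-0.1  0.2  0.7] t 10.125
```

>>> {"api": "step_arm", "payload": {
  "increments": [
    {"slide":[-0.004,-0.004,0],"roll":0.027},
    {"slide":[-0.004,-0.004,0.05],"roll":0.027},
    {"slide":[-0.004,-0.004,0.1],"roll":0.027},
    {"slide":[-0.004,-0.004,0.145],"roll":0.027},
    {"slide":[-0.004,-0.004,0.145],"roll":0.027}
  ]
}}

```text
t: 10.75
eef_pos: [530.1, -246.1, 52.6]
tcp_rot: [-3.137, -0.002, 1.439]
ft_force: [0.7, -0.4, -0.3]
opening: 0.601
grip_force: 0.0
```

>>> {"api": "step_arm", "payload": {
  "increments": [
    {"slide":[0,0,0],"roll":0},
    {"slide":[0,0,0],"roll":0},
    {"slide":[0,0,0],"roll":0},
    {"slide":[0,0,0],"roll":0},
    {"slide":[0,0,0],"roll":0}
  ],
  "fingers": 0.0
}}

```text
t: 11.38
eef_pos: [531.7, -247.9, 55.4]
tcp_rot: [3.141, 0.0, 1.435]
ft_force: [0.0, 1.0, 4.9]
opening: 0.205
grip_force: 30.0
```

Run:
```python
from mv import *
print(state()["grip_force"],state()["opening"])
mv([532,-247.3,53],1.431)
```

```text
29.984892302090884 0.20476251125189934
slide [0.0006 0.0002 0.0024] roll 0.0038 at [ 531.7 -247.9   55.4] [3.141 0.    1.435] F [0.  1.  4.9] t 11.375
```

>>> {"api": "step_arm", "payload": {
  "increments": [
    {"slide":[0,0,-0.03],"roll":0.003},
    {"slide":[0,0,-0.085],"roll":0.003},
    {"slide":[0,0,-0.14],"roll":0.003},
    {"slide":[0.02,-0.003,-0.18],"roll":0.003},
    {"slide":[0.08,-0.012,-0.18],"roll":0.003}
  ]
}}

```text
t: 12.0
eef_pos: [531.3, -167.9, 237.4]
tcp_rot: [3.137, 0.001, 1.429]
ft_force: [1.1, 1.0, -3.2]
opening: 0.202
grip_force: 30.0
```

Run:
```python
from mv import *
print(state()["grip_force"],state()["opening"])
mv([529.9,43.4,230],1.431)
```

```text
29.97378914131332 0.20180280262500047
slide [ 0.209  -0.0313  0.0069] roll -0.0023 at [ 531.3 -167.9  237.4] [3.137e+00 1.000e-03 1.429e+00] F [ 1.1  1.  -3.2] t 12.0
```

>>> {"api": "step_arm", "payload": {
  "increments": [
    {"slide":[0.055,-0.008,0],"roll":0},
    {"slide":[0.11,-0.016,0],"roll":0},
    {"slide":[0.165,-0.025,0],"roll":0},
    {"slide":[0.207,-0.0313,0.008],"roll":0},
    {"slide":[0.207,-0.0313,0.008],"roll":0}
  ]
}}

```text
t: 12.62
eef_pos: [527.2, 44.9, 226.1]
tcp_rot: [-3.14, -0.0, 1.435]
ft_force: [-0.3, -0.3, -2.5]
opening: 0.207
grip_force: 30.0
```

Run:
```python
from ar import *; from mv import *
mv([529.9,43.4,215],1.431)
d=cam("scene");e=state()["eef_pos"];P=cloud(d).reshape(-1,3)
B=P[(np.hypot(P[:,0]-e[0],P[:,1]-e[1])<20)&(P[:,2]<e[2]-14)&(P[:,2]>e[2]-50)];print(len(B),"minz-tcp",B[:,2].min()-e[2],np.percentile(B[:,2],3)-e[2])
f=lambda p:np.hypot(B[:,0]-p[0]-p[2]*(B[:,2]-e[2]+45),B[:,1]-p[1]-p[3]*(B[:,2]-e[2]+45))-10.3
s=least_squares(f,[e[0],e[1],0,0],loss="cauchy");print("bar foot-tcp, tilt",s.x-[e[0],e[1],0,0],np.median(abs(s.fun)))
r,_,_,_=arfit(P);print(r)
b=[588.1,34.3,-.145,-1.1];c,si=np.cos(b[2]),np.sin(b[2]);T=np.array([.866,0,.5]);a=N+r[2]*T+r[3]*np.array([0,1,0])
m=F+r[0]*T+r[1]*np.array([0,1,0])+N*r[4]+63*a
print("head scene-world",[b[0]+c*m[0]-si*m[1],b[1]+si*m[0]+c*m[1],b[3]+m[2]])
u=w2pix(d,[545,42,160]).astype(int);c=d["color"][u[1]-60:u[1]+60,u[0]-75:u[0]+75,::-1];cv2.imwrite("pics/b1.png",cv2.resize(c,(750,600),interpolation=cv2.INTER_CUBIC))
```

```text
slide [-0.    0.    0.01] roll 0.0043 at [527.2  44.9 226.1] [-3.14 -0.    1.44] F [-0.3 -0.3 -2.5] t 12.625
109 minz-tcp -46.631953697974865 -44.404675540992116
bar foot-tcp, tilt [-0.22  2.08 -0.01  0.02] 0.9359631256083158
[-0.06 -0.13 -0.06  0.    6.07  4.91]
head scene-world [np.float64(535.882905731939), np.float64(41.85643216638223), np.float64(152.44829181556358)]
```

View pics/b1.png

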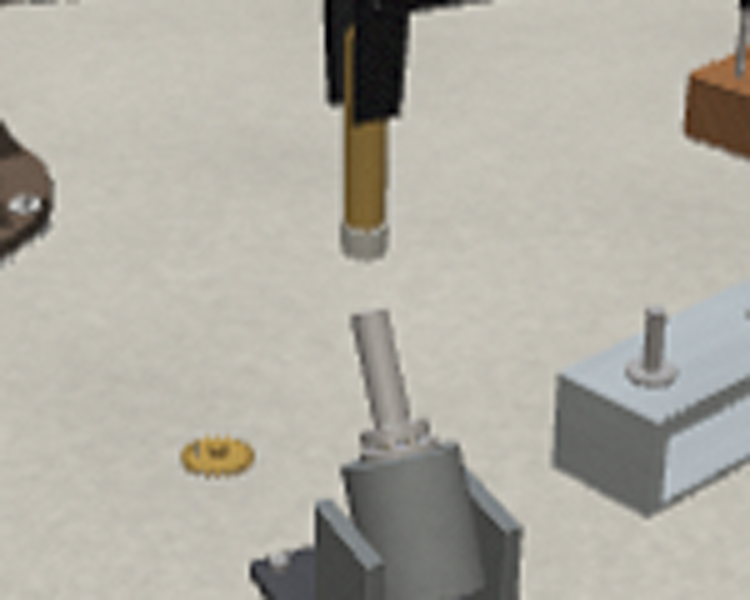

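The crop shows the foot at (364,255), just above the arbor's head at (370,315), with the collar seated low at (395,440). I'll pre-position the bar, then tap along the leaning axis.

>>> {"api": "step_arm", "payload": {
  "increments": [
    {"slide":[-0.003,0.0,0.012],"roll":0},
    {"slide":[-0.003,0.0,0.018],"roll":0},
    {"slide":[-0.003,0.0,0.018],"roll":0}
  ]
}}

```text
t: 13.05
eef_pos: [527.4, 38.8, 208.2]
tcp_rot: [-3.14, 0.0, 1.43]
ft_force: [0.3, 0.1, -3.8]
opening: 0.21
grip_force: 30.0
```

>>> {"api": "step_arm", "payload": {
  "increments": [
    {"slide":[0,0.0025,0.0043],"roll":0},
    {"slide":[0,0.005,0.0087],"roll":0},
    {"slide":[0,0.005,0.0087],"roll":0}
  ]
}}

```text
t: 13.42
eef_pos: [532.9, 38.8, 200.2]
tcp_rot: [3.141, -0.0, 1.432]
ft_force: [0.1, -0.1, -2.1]
opening: 0.209
grip_force: 30.0
```

>>> {"api": "step_arm", "payload": {
  "increments": [
    {"slide":[0.0015,-0.003,0.001],"roll":0},
    {"slide":[0.0015,-0.0025,0.003],"roll":0},
    {"slide":[0.0015,-0.0025,0.003],"roll":0}
  ]
}}

```text
t: 13.8
eef_pos: [530.2, 40.8, 197.3]
tcp_rot: [-3.141, -0.0, 1.432]
ft_force: [-1.8, 0.9, 0.9]
opening: 0.203
grip_force: 30.0
```

>>> {"api": "step_arm", "payload": {
  "increments": [
    {"slide":[0,0.0015,0.0026],"roll":0},
    {"slide":[0,0.0015,0.0026],"roll":0},
    {"slide":[0,-0.005,-0.0087],"roll":0},
    {"slide":[0,-0.005,-0.0087],"roll":0},
    {"slide":[0,-0.005,-0.0087],"roll":0}
  ]
}}

```text
t: 14.42
eef_pos: [525.5, 41.4, 206.0]
tcp_rot: [3.141, -0.0, 1.432]
ft_force: [-0.2, -0.1, -2.8]
opening: 0.205
grip_force: 30.0
```

>>> {"api": "step_arm", "payload": {
  "increments": [
    {"slide":[0,0.005,0.0087],"roll":0},
    {"slide":[0,0.0085,0.0147],"roll":0},
    {"slide":[0,0.0085,0.0147],"roll":0}
  ]
}}

```text
t: 14.8
eef_pos: [533.9, 40.3, 192.5]
tcp_rot: [3.142, -0.0, 1.432]
ft_force: [-8.4, 0.8, 21.0]
opening: 0.209
grip_force: 30.0
```

>>> {"api": "step_arm", "payload": {
  "increments": [
    {"slide":[0,-0.009,-0.0155],"roll":0},
    {"slide":[0,-0.009,-0.0155],"roll":0},
    {"slide":[0,-0.009,-0.0155],"roll":0}
  ]
}}

```text
t: 15.18
eef_pos: [524.9, 41.4, 206.3]
tcp_rot: [-3.141, -0.0, 1.432]
ft_force: [-1.0, 0.2, -3.6]
opening: 0.207
grip_force: 30.0
```

>>> {"api": "step_arm", "payload": {
  "increments": [
    {"slide":[0,0.0045,0.0078],"roll":0},
    {"slide":[0,0.01,0.0173],"roll":0},
    {"slide":[0,0.01,0.0173],"roll":0}
  ]
}}

```text
t: 15.55
eef_pos: [534.7, 40.2, 190.2]
tcp_rot: [-3.141, -0.0, 1.432]
ft_force: [-9.2, 1.3, 20.0]
opening: 0.21
grip_force: 30.0
```

>>> {"api": "step_arm", "payload": {
  "increments": [
    {"slide":[0,-0.009,-0.0155],"roll":0},
    {"slide":[0,-0.014,-0.024],"roll":0},
    {"slide":[0,-0.014,-0.024],"roll":0}
  ]
}}

```text
t: 15.92
eef_pos: [521.0, 42.0, 213.9]
tcp_rot: [3.14, -0.0, 1.432]
ft_force: [0.8, -0.2, -2.7]
opening: 0.204
grip_force: 30.0
```

Run:
```python
from ar import *; from mv import *
s=state();e=s["eef_pos"];print(e,s["ft_force"])
d=cam("scene");P=cloud(d).reshape(-1,3);np.savez("scene4.npz",**d)
B=P[(np.hypot(P[:,0]-e[0],P[:,1]-e[1])<20)&(P[:,2]<e[2]-14)&(P[:,2]>e[2]-56)]
print("foot z rel",B[:,2].min()-e[2],np.percentile(B[:,2],3)-e[2])
f=lambda p:np.hypot(B[:,0]-p[0]-p[2]*(B[:,2]-e[2]+45),B[:,1]-p[1]-p[3]*(B[:,2]-e[2]+45))-10.3
q=least_squares(f,[e[0],e[1],0,0],loss="cauchy");print("bar",q.x-[e[0],e[1],0,0])
print(arfit(P))
d=cam("top");p,_,_=fit(cloud(d));print(p,arfit(cloud(d),[586.5,36.2,-.15,.15]))
d=dict(np.load("scene4.npz"))
u=w2pix(d,[555,42,140]).astype(int);c=d["color"][u[1]-48:u[1]+48,u[0]-60:u[0]+60,::-1];cv2.imwrite("pics/b2.png",cv2.resize(c,(750,600),interpolation=cv2.INTER_CUBIC))
```

```text
[521.    42.04 213.88] [ 0.84 -0.22 -2.71]
foot z rel -43.27430268513294 -42.901103593309585
bar [ 0.74  0.31 -0.06  0.02]
(array([ 0.17,  0.17, -0.02, -0.  ,  0.07, -0.13]), np.float64(0.751306061807389), 398, np.float64(152.24211658910113))
[584.93  34.65  -0.11  -0.87] (array([0. , 0. , 0. , 0. , 1. , 0.5]), np.float64(nan), 0, np.float64(0.0))
  return _methods._mean(a, axis=axis, dtype=dtype,
  ret = ret.dtype.type(ret / rcount)
```

View pics/b2.png

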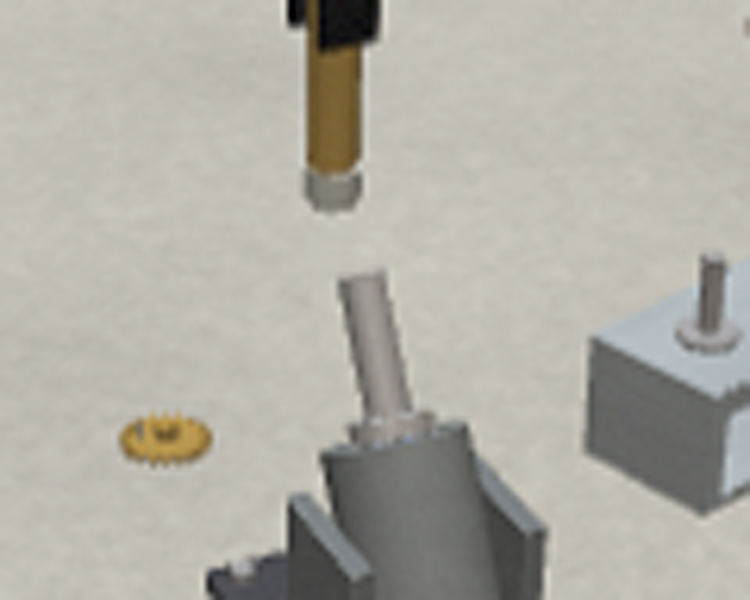

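The collar now lies on the tube's face at crop (395,430), so the collet is home. I'll give it two more firm taps to be sure, then return the bar.

>>> {"api": "step_arm", "payload": {
  "increments": [
    {"slide":[0,0.007,0.0121],"roll":0},
    {"slide":[0,0.0135,0.0234],"roll":0},
    {"slide":[0,0.0135,0.0234],"roll":0},
    {"slide":[0,0.003,0.0052],"roll":0},
    {"slide":[0,0.003,0.0052],"roll":0}
  ]
}}

```text
t: 16.65
eef_pos: [524.0, 41.7, 209.2]
tcp_rot: [3.14, -0.0, 1.432]
ft_force: [0.0, 0.7, -2.9]
opening: 0.206
grip_force: 30.0
```

>>> {"api": "step_arm", "payload": {
  "increments": [
    {"slide":[0,0.0055,0.0095],"roll":0},
    {"slide":[0,0.0107,0.0185],"roll":0},
    {"slide":[0,0.0107,0.0185],"roll":0}
  ]
}}

```text
t: 17.02
eef_pos: [534.4, 40.2, 189.6]
tcp_rot: [-3.14, -0.0, 1.432]
ft_force: [-7.6, 0.5, 13.1]
opening: 0.207
grip_force: 30.0
```

>>> {"api": "step_arm", "payload": {
  "increments": [
    {"slide":[0,-0.007,-0.013],"roll":0},
    {"slide":[0,-0.014,-0.05],"roll":0},
    {"slide":[0,-0.014,-0.05],"roll":0}
  ]
}}

```text
t: 17.4
eef_pos: [521.4, 42.1, 241.6]
tcp_rot: [3.138, -0.0, 1.432]
ft_force: [1.0, -0.4, -3.2]
opening: 0.203
grip_force: 30.0
```

Run:
```python
from ar import *; from mv import *
np.set_printoptions(precision=4,suppress=True)
s=state();e=s["eef_pos"];print(e,s["ft_force"],s["grip_force"])
d=cam("scene");P=cloud(d).reshape(-1,3)
B=P[(np.hypot(P[:,0]-e[0],P[:,1]-e[1])<20)&(P[:,2]<e[2]-14)&(P[:,2]>e[2]-56)]
print("foot z rel",B[:,2].min()-e[2],np.percentile(B[:,2],3)-e[2])
f=lambda p:np.hypot(B[:,0]-p[0]-p[2]*(B[:,2]-e[2]+45),B[:,1]-p[1]-p[3]*(B[:,2]-e[2]+45))-10.3
q=least_squares(f,[e[0],e[1],0,0],loss="cauchy");print("bar",q.x-[e[0],e[1],0,0])
print(arfit(P))
mv([531.7,-247.9,e[2]],1.435)
```

```text
[521.3503  42.0943 241.5946] [ 1.0185 -0.4476 -3.2058] 29.9716887739487
foot z rel -41.95098394943096 -39.996188739135135
bar [ 0.6409 -0.3321 -0.0376  0.0179]
(array([-0.0546, -0.067 , -0.0015,  0.0011, -0.4373, -0.0151]), np.float64(0.7503937258759024), 397, np.float64(144.3744648255874))
slide [-0.2856  0.0509 -0.0015] roll -0.0032 at [520.9  42.  240.1] [ 3.14  -0.     1.432] F [ 0.2  0.7 -2.8] t 17.45
```

>>> {"api": "step_arm", "payload": {
  "increments": [
    {"slide":[-0.058,0.01,0],"roll":0},
    {"slide":[-0.116,0.02,0],"roll":0},
    {"slide":[-0.174,0.031,0],"roll":0},
    {"slide":[-0.232,0.041,0],"roll":0},
    {"slide":[-0.2856,0.0509,0],"roll":-0.003}
  ]
}}

```text
t: 18.08
eef_pos: [531.0, -249.9, 237.9]
tcp_rot: [-3.14, -0.001, 1.434]
ft_force: [0.3, 0.6, -3.2]
opening: 0.207
grip_force: 30.0
```

>>> {"api": "step_arm", "payload": {
  "increments": [
    {"slide":[0,0,0.05],"roll":0},
    {"slide":[0,0,0.1],"roll":0},
    {"slide":[0,0,0.134],"roll":0},
    {"slide":[0,0,0.134],"roll":0}
  ]
}}

```text
t: 18.58
eef_pos: [529.9, -247.0, 102.3]
tcp_rot: [-3.136, -0.003, 1.435]
ft_force: [0.1, 0.4, -1.9]
opening: 0.203
grip_force: 30.0
```

Run:
```python
from ar import *; from mv import *
np.set_printoptions(precision=4,suppress=True)
mv([531.8,-247.8,97],1.435);s=state();e=s["eef_pos"]
d=cam("scene");P=cloud(d).reshape(-1,3)
B=P[(np.hypot(P[:,0]-e[0],P[:,1]-e[1])<20)&(P[:,2]<e[2]-14)&(P[:,2]>52)]
f=lambda p:np.hypot(B[:,0]-p[0],B[:,1]-p[1])-10
for z0,z1 in((52,62),(62,72),(72,84)):
    C=B;B=C[(C[:,2]>z0)&(C[:,2]<z1)];q=least_squares(f,[e[0],e[1]],loss="cauchy");print(z0,len(B),q.x);B=C
Q=P[(np.hypot(P[:,0]-532,P[:,1]+247)<62)&(P[:,2]>40)&(P[:,2]<48.5)];print("holder",cv2.minAreaRect(Q[:,:2].astype(np.float32)))
u=w2pix(d,[532,-247,60]).astype(int);c=d["color"][u[1]-40:u[1]+40,u[0]-50:u[0]+50,::-1];cv2.imwrite("pics/c1.png",cv2.resize(c,(750,600),interpolation=cv2.INTER_CUBIC))
```

```text
slide [-0.0005  0.002   0.0053] roll -0.0004 at [ 529.9 -247.   102.3] [-3.136 -0.003  1.435] F [ 0.1  0.4 -1.9] t 18.575
52 0 [ 529.8901 -247.0372]
62 30 [ 530.2337 -247.184 ]
72 48 [ 530.0321 -246.4319]
holder ((533.2071533203125, -247.81063842773438), (84.33027648925781, 80.43867492675781), 5.70388126373291)
```

View pics/c1.png

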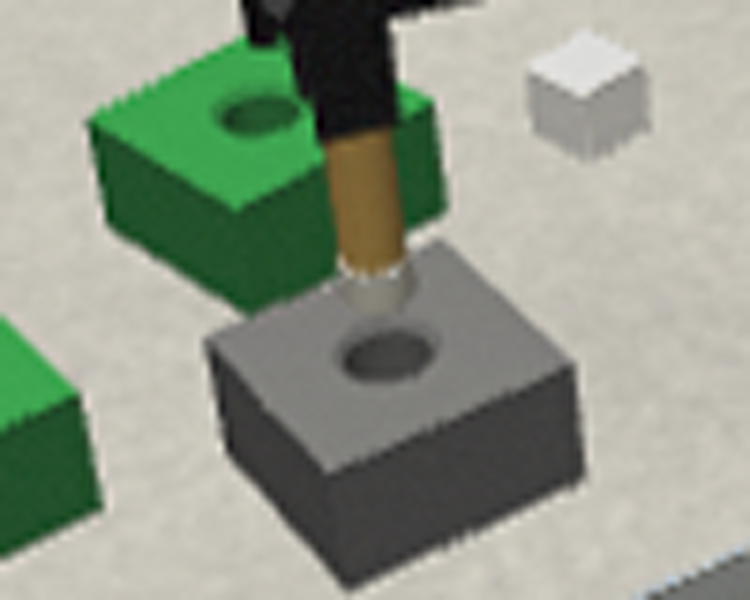

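>>> {"api": "step_arm", "payload": {
  "increments": [
    {"slide":[0,0,0],"roll":0},
    {"slide":[0,0,0],"roll":0}
  ]
}}

```text
t: 18.88
eef_pos: [532.0, -248.1, 107.0]
tcp_rot: [3.14, 0.001, 1.435]
ft_force: [-0.8, -0.9, -3.3]
opening: 0.203
grip_force: 30.0
```

Run:
```python
from ar import *; from mv import *
np.set_printoptions(precision=4,suppress=True)
mv([532,-247.8,97],1.435);s=state();e=s["eef_pos"]
d=cam("scene");P=cloud(d).reshape(-1,3)
B=P[(np.hypot(P[:,0]-e[0],P[:,1]-e[1])<20)&(P[:,2]<e[2]-14)&(P[:,2]>60)]
f=lambda p:np.hypot(B[:,0]-p[0]-p[2]*(B[:,2]-58),B[:,1]-p[1]-p[3]*(B[:,2]-58))-10.1
q=least_squares(f,[e[0],e[1],0,0],loss="cauchy");print(q.x,B[:,2].min())
```

```text
slide [ 0.0003 -0.0001  0.01  ] roll -0.0 at [ 532.  -248.1  107. ] [3.14  0.001 1.435] F [-0.8 -0.9 -3.3] t 18.875
[ 534.1014 -248.8223   -0.0781    0.0263] 68.47171329677985
```

>>> {"api": "step_arm", "payload": {
  "increments": [
    {"slide":[0.0007,-0.0008,0.01],"roll":0},
    {"slide":[0.0007,-0.0008,0.02],"roll":0},
    {"slide":[0.0007,-0.0008,0.028],"roll":0},
    {"slide":[0.0007,-0.0008,0.028],"roll":0}
  ]
}}

```text
t: 19.42
eef_pos: [530.8, -247.0, 76.9]
tcp_rot: [-3.141, -0.0, 1.435]
ft_force: [0.4, -0.2, -3.5]
opening: 0.205
grip_force: 30.0
```

>>> {"api": "step_arm", "payload": {
  "increments": [
    {"slide":[0,0,0.006],"roll":0},
    {"slide":[0,0,0.012],"roll":0},
    {"slide":[0,0,0.017],"roll":0},
    {"slide":[0,0,0.017],"roll":0}
  ]
}}

```text
t: 19.92
eef_pos: [530.8, -247.1, 60.3]
tcp_rot: [-3.141, -0.0, 1.435]
ft_force: [0.1, -1.3, -2.8]
opening: 0.204
grip_force: 30.0
```

>>> {"api": "step_arm", "payload": {
  "increments": [
    {"slide":[0,0,0.002],"roll":0},
    {"slide":[0,0,0.004],"roll":0},
    {"slide":[0,0,0.006],"roll":0},
    {"slide":[0,0,0.006],"roll":0}
  ]
}}

```text
t: 20.42
eef_pos: [530.8, -247.0, 54.6]
tcp_rot: [3.142, -0.0, 1.435]
ft_force: [1.6, -0.1, -3.4]
opening: 0.205
grip_force: 30.0
```

>>> {"api": "step_arm", "payload": {
  "increments": [
    {"slide":[0,0,0],"roll":0},
    {"slide":[0,0,0],"roll":0},
    {"slide":[0,0,0],"roll":0},
    {"slide":[0,0,0],"roll":0}
  ],
  "fingers": 0.5
}}

```text
t: 20.92
eef_pos: [530.8, -247.0, 54.8]
tcp_rot: [3.142, -0.0, 1.435]
ft_force: [-1.0, -1.0, 0.5]
opening: 0.492
grip_force: 0.0
```

>>> {"api": "step_arm", "payload": {
  "increments": [
    {"slide":[0,0,-0.03],"roll":0},
    {"slide":[0,0,-0.08],"roll":0},
    {"slide":[0,0,-0.14],"roll":0},
    {"slide":[0,0,-0.16],"roll":0},
    {"slide":[-0.1,0,-0.16],"roll":0}
  ]
}}

```text
t: 21.55
eef_pos: [523.6, -307.4, 217.5]
tcp_rot: [3.138, 0.001, 1.439]
ft_force: [0.9, -0.9, -0.7]
opening: 0.503
grip_force: 0.0
```

Run:
```python
from ar import *; from mv import *
s=state();print(s["eef_pos"],s["ft_force"])
d=cam("scene");P=cloud(d).reshape(-1,3)
B=P[(np.hypot(P[:,0]-532,P[:,1]+247)<25)&(P[:,2]<130)&(P[:,2]>50)]
f=lambda p:np.hypot(B[:,0]-p[0]-p[2]*(B[:,2]-45),B[:,1]-p[1]-p[3]*(B[:,2]-45))-10
q=least_squares(f,[532,-247,0,0],loss="cauchy");print("bar",q.x,"top",B[:,2].max());print(arfit(P))
D=dict(np.load("scene0.npz"));P=cloud(D).reshape(-1,3);B=P[(np.hypot(P[:,0]-532,P[:,1]+247)<25)&(P[:,2]<130)&(P[:,2]>50)];print("initial top",B[:,2].max(),least_squares(f,[532,-247,0,0],loss="cauchy").x)
u=w2pix(d,[545,-90,60]).astype(int);c=d["color"][u[1]-105:u[1]+105,max(u[0]-140,0):u[0]+140,::-1];cv2.imwrite("pics/z.png",cv2.resize(c,(800,600),interpolation=cv2.INTER_CUBIC))
```

```text
[ 523.61 -307.41  217.5 ] [ 0.95 -0.95 -0.69]
bar [ 531.25 -246.94   -0.01   -0.  ] top 121.28944986313661
(array([-0.61,  0.25,  0.01, -0.01, -0.09,  0.99]), np.float64(0.8320809794184791), 398, np.float64(149.79944843429))
initial top 120.60384891725937 [ 532.43 -247.76    0.01    0.  ]
```

View pics/z.png

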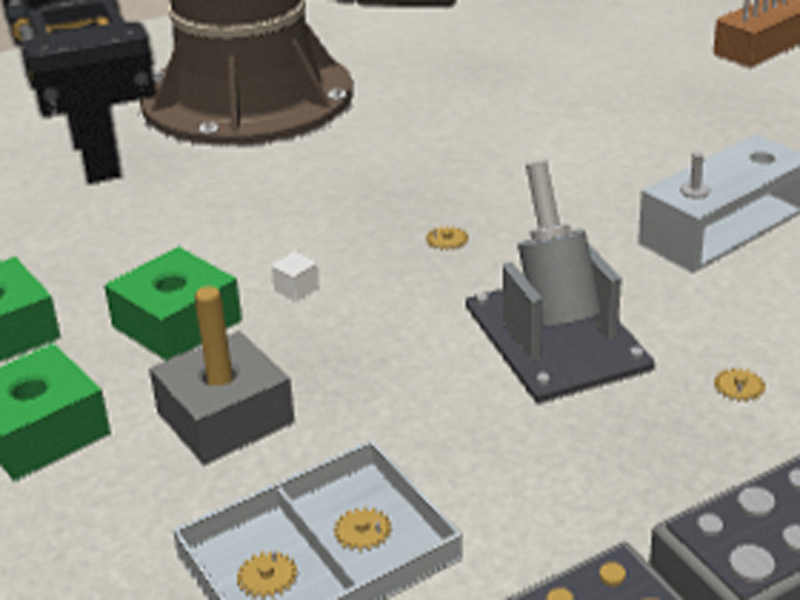

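The picture shows the bar upright and fully in the grey holder at crop (212,335). The arbor is seated with its collar on the tube's face at crop (555,235), and the bystanders are in place. I'm handing it in.

```bash
python3 -c "
from cell import env
print(env.job_done())"
```

```text
the job is handed in; nothing more can be done
None
```

The job is handed in, with no verdict returned: the camera shows the arbor seated and the collet home after at least four firm taps with the bar's foot, and the bar is back upright in the grey holder; the one doubt is that inserting the arbor had already moved the collet about 4 mm by camera estimate (±1 mm), close to step 1's 5 mm limit.

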